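# Close the lipstick mould

## Robot

A 7-joint arm with a two-finger parallel gripper is mounted at the origin on the work surface. World frame = base frame: x ahead of the robot, y to its left, z up, the work surface at z = 0. Lengths are in m, angles in rad, forces in N, time in s.
With the tool pointing down it reaches from about 0.4 to 0.875 m from the base axis. Payload 4.4 kg.
Tool frame: the origin (TCP) lies midway between the tips of the shut fingers; the grasp point (between the pads) lies 19 mm behind it; z points along the fingers, y is the line along which they close (so a half turn about z gives the same grasp; the last joint's range is limited). The gripper opens to 85 mm and grips with 20 to 120 N. Pads are 22 mm wide; open, the fingers measure 114 mm over their backs; the gripper's body (76 mm by 85 mm) begins 54 mm behind the grasp point. The pads swing forward as they close: fully open they stand 13 mm farther back than shut.
Start: joints at [1.047, 0.628, 0.038, 1.517, -0.027, 0.996, -0.02], TCP at [0.287, -0.583, 0.197] pointing down, gripper open.
Joint ranges: [-3.06, 3.06], [-0.37, 2.12], [-1.25, 1.32], [0.18, 2.47], [-1.1, 4.24], [0.23, 1.98], [-2.94, 2.94]. Speed limits (rad/s): [2.57, 2.57, 3.14, 3.14, 3.14, 3.14, 3.14].

## Interface

Orientations are given as a rotation vector (axis times angle).
In Python, from plant import bot gives the robot as it stands.
- The arm moves only by the shell command python3 -m pendant 'ROWS' [FORCE]. ROWS is JSON, a list of rows, each an object of numbers: "tx", "ty", "tz": the shift along the tool's x, y, z scaled (see below); "yaw": the turn about the tool's z scaled (see below); "claw": the closure, from -1 (fully open) to 1 (shut), so that 0 is half open. A call has 1 to 12 rows; each row is the pose to reach, as a shift and turn from the pose commanded when the call began, along the tool's axes at that moment, turning the shorter way round; what a row does not reach only later rows make up. The controller multiplies each number of a shift by 0.25 m and each number of a turn by 360 degrees. A row lasts 1/10 s, in which the tool goes at most 50 mm and 8.59 degrees, less where a joint would pass 70% of its speed; a pose out of reach is approached as far as the arm can. A call with a number of a shift or a turn outside -1 to 1 is refused whole. A call with a gripper value outside its range is refused whole. The fingers move at their own pace and stop on an object; FORCE is the grip in N (left out, the last holds). Time passes only in rows, so rows that repeat a pose let the fingers close. It gives the time, the measured TCP pose, the force, the opening and the grip force at its end, in the units of the state.
- bot.sense(): the state, without advancing time (a new reading comes with each control period).
- bot.get_image(name): name is "side" or "top"; returns the picture (400x640x3 uint8, blue, green, red); there is no depth.
- bot.camera_params(name): a dict with "intrinsics" (3x3 intrinsics, pixels), "dist_coeffs" ([k1, k2, p1, p2, k3] as OpenCV has them; the pictures are not rectified), "origin" and "attitude" of the camera in the world. Camera axes: x right, y down, z forward; pixel columns grow to the right and rows downward; lengths in m; the calibration is good to about 2 mm. A picture is of the moment at which its call begins. camera_params takes no time and is no camera call.
- bot.sign_off(): hands the job in; it is judged then, once.
The state is a dict: "t": time; "q": joint angles; "joint_velocities": joint speeds; "joint_torque": joint torques, N m; "eef_pos": TCP position; "tool_rot": TCP orientation; "ft_force": force on the tool from outside, world axes, zero at the start; "wrist_torque": the same for the moment, N m; "gripper_width": finger opening in m; "finger_force": force on a finger pad.
Only numpy, scipy, OpenCV 4.12 (cv2) and the standard library are available. Lean on these libraries where they do the work, as an engineer would, in place of code of your own. Each camera call takes 0.05 s, during which the arm holds its last target. There are 200 camera calls.

## Task

Close the lipstick mould: pick the loose top plate up by its black bar handle and lower it, level and gently, over the two guide pins of the mould base until it sits fully down, flat on the block, then let go. Either way round will do. Do not drop it on, keep it level all the way, and leave the two jars and the white tube as they stand.

Things in the scene. Friction and masses are not known exactly. Their poses are not given: they have to be found in the camera images.
- plate_handle (a point): centre of the black bar handle standing on the middle of the loose top plate: 70 long (x) x 22 thick (y) x 50 mm high, pinched from above across its thickness. This point is half-way up the handle, 25 mm above the plate's upper face, 40 mm above its underside. x runs along handle and plate, z up.
- top_plate: loose aluminium top plate, 160 (x) x 80 (y) x 15 mm, 0.4 to 0.65 kg, lying flat on the table at the start; origin at the centre of its flat underside, z up. Two 17 mm through-holes with small chamfers lie on its x axis, 62 mm either side of the centre. It fits the base either way round.
- base_top (a point): centre of the top face of the mould base, 39 mm above the table; x along the block, z up. Two upright steel guide pins, 14 mm in diameter, stand on the x axis 62 mm either side of this point and rise 35 mm above this face (the top 12 mm taper to 6 mm). The closed plate lies on this face, its handle's centre 40 mm above this point.
- mould_base: mould base, fixed: aluminium block 160 (x) x 80 (y) x 35 mm with two rows of four pouring wells in its top, on a thin black rubber mat 190 x 110 x 4 mm. A thumbscrew sticks out 25 mm from the +x end. Origin at the centre of the mat's underside, z up.
- jar_a: closed pigment jar, 56 mm across and 55 mm high, standing beyond the work; origin at the centre of its underside. Leave it alone.
- jar_b: second jar like jar_a. Leave it alone.
- tube: white lipstick tube, 25 mm across and 75 mm high, standing nearer to the robot; origin at the centre of its underside. Leave it alone.
Things that resemble listed ones, but are neither listed nor needed, are in the scene too. Leave any blue, orange or purple look-alike of the top_plate alone.

How it is judged:
On the way, in this order (a step that is already met when the one before it is completed fails the run):
1. the top plate has been lifted clear of the table, level (height (world z) of top_plate above 0.05 m and angle between top_plate's own z axis and vertical below 0.25 rad), for 0.1 s.
2. both guide pins are well into the plate's holes (z of plate_handle in the frame of base_top below 0.062 m and horizontal distance between top_plate and base_top below 0.008 m and angle between the x axis of plate_handle and the x axis of base_top, either way round below 0.08 rad and angle between top_plate's own z axis and vertical below 0.2 rad).
At the end, for the whole second after the job is handed in: The top plate rests on the mould base with both pins in its holes: underside within 3 mm of the block's top face, centred within 5 mm, in line within 0.06 rad (either way round), level within 0.035 rad, at rest (slower than 0.02 m/s) and released (z of top_plate in the frame of base_top between -0.003 and 0.003 m and horizontal distance between top_plate and base_top below 0.005 m and angle between the x axis of plate_handle and the x axis of base_top, either way round below 0.06 rad and angle between top_plate's own z axis and vertical below 0.035 rad and linear speed of top_plate below 0.02 m/s); the robot touches nothing.
It fails at once if the top plate is tipped more than 0.35 rad (20 degrees) (angle between top_plate's own z axis and vertical above 0.35 rad).
It fails at once if the top plate is dropped or slammed onto the base (faster than 0.4 m/s at or just above the pins) (z of top_plate in the frame of base_top below 0.04 m and horizontal distance between top_plate and base_top below 0.05 m and linear speed of top_plate above 0.4 m/s).
It fails at once if a jar or the tube is moved more than 30 mm or knocked over (distance of any of jar_a, jar_b, tube from where it was at the start of the episode above 0.03 m or angle between any of jar_a, jar_b, tube's own z axis and vertical above 0.5 rad).
It also fails if it takes over 42 s, if anything falls off the work surface, if the arm or the gripper's body presses on something with over 40 N, if the wrist force passes 120 N, or if a joint passes its speed limit or range.

## Working session

There is one attempt and no reset: what is moved stays moved. The work goes in short steps, Python scripts to look and compute and a shell command to move; the robot and the scene stay as the last step left them, time stands still between calls to the robot, and variables do not carry over. Pictures are saved under pics/ and viewed, at most 10 in all, crops included, and the job is handed in when it is done.

```bash
mkdir -p pics; ls; python3 - <<'E'
from plant import bot
import cv2
for n in("top","side"):
    cv2.imwrite(f"pics/{n}0.png",bot.get_image(n)); print(n,bot.camera_params(n))
s=bot.sense();print(s)
E
```

```text
pics
top {'intrinsics': array([[389.87440637,   0.        , 325.28777675],
       [  0.        , 389.87440637, 191.30910802],
       [  0.        ,   0.        ,   1.        ]]), 'dist_coeffs': array([-0.04130501,  0.        ,  0.        ,  0.        ,  0.        ]), 'origin': array([0.33681743, 0.19979737, 1.1974046 ]), 'attitude': array([-2.05442697,  2.16658233, -0.22393581])}
side {'intrinsics': array([[361.57613993,   0.        , 323.67908944],
       [  0.        , 361.57613993, 200.54668707],
       [  0.        ,   0.        ,   1.        ]]), 'dist_coeffs': array([-0.03468897,  0.        ,  0.        ,  0.        ,  0.        ]), 'origin': array([0.12883653, 0.63136476, 0.66148585]), 'attitude': array([-1.01254676,  2.40421048, -1.09365009])}
{'t': 0.1, 'q': array([ 1.04720163,  0.62926066,  0.03844158,  1.51827245, -0.02698194,
        0.99631604, -0.01998798]), 'joint_velocities': array([ 0.0004791 , -0.00145628,  0.00111556, -0.00104433,  0.00108706,
       -0.0025489 , -0.00094064]), 'joint_torque': array([ 2.48466611e-03, -5.64528179e+01,  1.22956574e+00, -1.93972528e+01,
        1.10441161e-02,  5.44518422e-03,  4.45294063e-05]), 'eef_pos': array([ 0.28702592, -0.58249287,  0.19567508]), 'tool_rot': array([-3.05800049e+00, -7.12493853e-01,  6.67381880e-04]), 'ft_force': array([-0.65493065, -0.71782367, -0.45751928]), 'wrist_torque': array([ 0.01292484, -0.01461236,  0.07072146]), 'finger_force': 0.0, 'gripper_width': 0.08525243886915836}
```

View pics/top0.png

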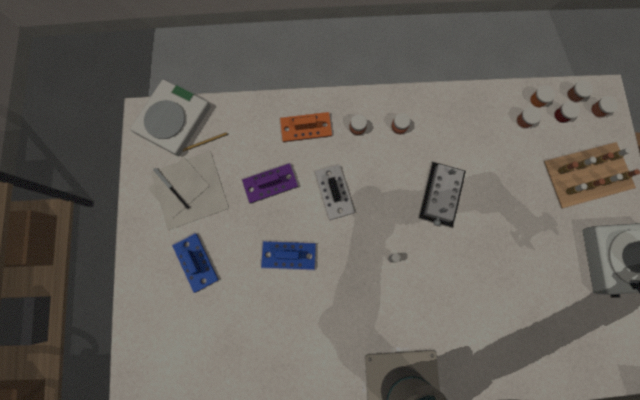

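View pics/side0.png

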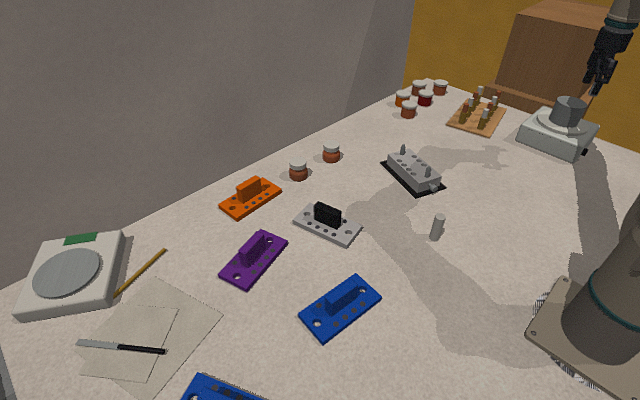

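Candidates for the plate in the top view are grey with a black handle (335,191), orange (306,127), purple (270,183), and blue (289,255) and (195,263). I choose the grey one. The base is at (442,194), its thumbscrew near (437,222), the tube at (395,257), and the jars at (359,124) and (401,122). One close crop will check this.

```bash
python3 - <<'E'
import cv2,numpy as np
a=cv2.imread("pics/top0.png");b=cv2.imread("pics/side0.png")
r=lambda im,x,y,w,h:cv2.resize(im[y:y+h,x:x+w],(w*5,h*5),interpolation=cv2.INTER_CUBIC)
A=np.hstack([r(a,305,155,80,70),r(a,410,155,80,70)])
B=np.hstack([r(b,285,190,80,60),r(b,375,140,80,60)])
cv2.imwrite("pics/crop0.png",cv2.convertScaleAbs(np.vstack([A,B])[:600],alpha=1.2))
E
```

```text
(no output)
```

View pics/crop0.png

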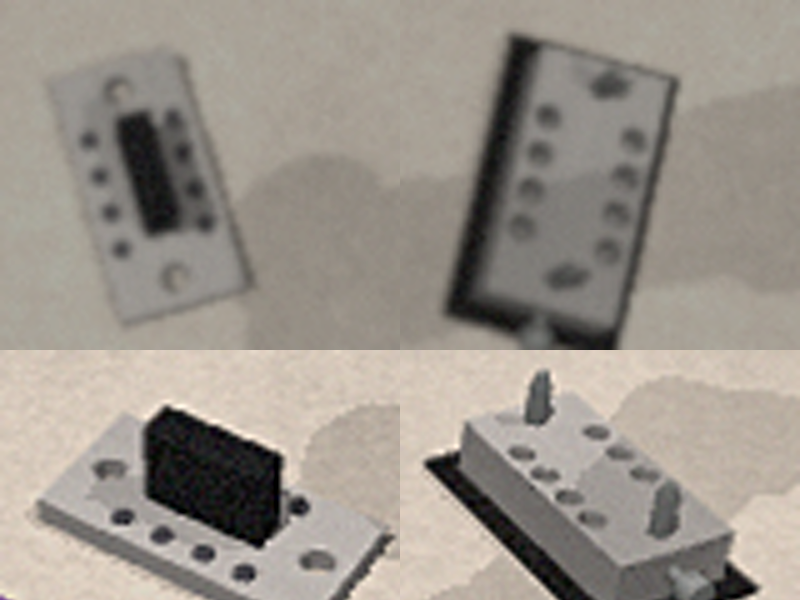

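The crop confirms the choice: light-grey plate, black handle, two through-holes at top-view (328,173) and (340,210). The base shows both pins, with its thumbscrew towards the robot. Next I fit both poses using both cameras.

```bash
cat > h.py <<'E'
import numpy as np,cv2
from plant import bot
from scipy.optimize import least_squares
from scipy.spatial.transform import Rotation as R
def proj(n,P):
    c=bot.camera_params(n);W=R.from_rotvec(c["attitude"]).inv()
    p=W.apply(np.atleast_2d(P)-c["origin"])
    return cv2.projectPoints(p,np.zeros(3),np.zeros(3),c["intrinsics"],c["dist_coeffs"])[0].reshape(-1,2)
def fit(obs,x0):  # obs: (cam, local pt, px); pose x,y,yaw
    def f(v):
        r=[]
        for n in("top","side"):
            o=[q for q in obs if q[0]==n]
            if not o: continue
            L=np.array([q[1] for q in o],float);P=R.from_euler("z",v[2]).apply(L)+[v[0],v[1],0]
            r.append((proj(n,P)-np.array([q[2] for q in o])).ravel())
        return np.concatenate(r)
    s=least_squares(f,x0,loss="soft_l1");return s.x,f(s.x).reshape(-1,2)
E
python3 - <<'E'
from h import *
def cr(x,y,ox,oy,dx,dy): return ((x-dx+.5)/5-.5+ox,(y-dy+.5)/5-.5+oy)
tp=lambda x,y:cr(x,y,305,155,0,0); tb=lambda x,y:cr(x,y,410,155,400,0)
sp=lambda x,y:cr(x,y,285,190,0,350); sb=lambda x,y:cr(x,y,375,140,400,350)
h=.015
pl=[("top",(-.062,0,h),tp(175,276)),("top",(.062,0,h),tp(118,90)),
("top",(.08,.04,h),tp(47,78)),("top",(.08,-.04,h),tp(178,48)),("top",(-.08,-.04,h),tp(250,288)),("top",(-.08,.04,h),tp(123,323)),
("side",(.062,0,h),sp(317,560)),("side",(-.062,0,h),sp(109,468))]
def run(o,x0):
    v,r=fit(o,x0);print(v.round(4),"\n",r.round(1).tolist());return v
# near hole in side image is ambiguous: test both
run(pl,[.55,.2,0]);
pl[6]=("side",(.062,0,h),sp(109,468));pl[7]=("side",(-.062,0,h),sp(317,560))
v=run(pl,[.55,.2,0])
b=[("top",(.08,-.04,.039),tb(543,42)),("top",(.08,.04,.039),tb(543,42))]
H=.039
for s in(1,-1):
  b=[("top",(.08,.04,H),tb(543,42)),("top",(.08,-.04,H),tb(678,78)),("top",(-.08,.04,H),tb(485,297)),("top",(0,0,H),tb(578,183)),
  ("side",(.062*s,0,.074),sb(543,372)),("side",(-.062*s,0,.074),sb(668,482)),("side",(.062*s,0,.039),sb(538,422)),("side",(-.062*s,0,.039),sb(664,534))]
  run(b,[.55,-.05,0])
print(bot.sense()["eef_pos"])
E
```

```text
[0.5881 0.1638 0.2291] 
 [[0.3, 0.2], [0.4, -0.1], [0.8, 0.4], [-1.0, -0.5], [-0.5, -0.2], [-0.1, 0.0], [-42.2, -19.1], [40.7, 17.9]]
[0.5873 0.1636 0.2291] 
 [[0.4, 0.5], [0.5, 0.1], [0.8, 0.6], [-0.9, -0.2], [-0.4, 0.1], [-0.1, 0.3], [-0.4, -0.5], [-0.6, -0.3]]
[ 0.5619 -0.1745 -0.3368] 
 [[0.6, 1.1], [-1.2, 0.9], [0.4, -0.7], [0.6, 0.8], [-0.2, -0.0], [0.3, -0.0], [-0.9, -0.3], [-1.3, -0.4]]
[ 0.5647 -0.1742 -0.3728] 
 [[1.4, 0.1], [-0.7, 0.8], [-0.6, -2.3], [0.4, -0.1], [23.8, 21.8], [-25.4, -22.5], [22.4, 21.8], [-26.3, -23.2]]
[ 0.28702592 -0.58249287  0.19567508]
```

```bash
cat >> h.py <<'E'
def go(x,y,z,yaw):
    s=bot.sense();T=R.from_rotvec(s["tool_rot"]);d=T.inv().apply(np.array([x,y,z])-s["eef_pos"])/.25
    X=T.as_matrix()[:,0];dy=-(yaw-np.arctan2(X[1],X[0]));dy=(dy+np.pi/2)%np.pi-np.pi/2
    print("tx ty tz",d.round(3),"yaw",round(dy/2/np.pi,4),"tilt",np.degrees(np.arccos(-T.as_matrix()[2,2])).round(2),"q",s["q"].round(2),"t",s["t"])
E
python3 -m pendant '[{"tz":-0.28,"claw":-1},{"tz":-0.28},{"tz":-0.28,"tx":0.8,"ty":-0.72,"yaw":0.036},{"tz":-0.28,"tx":0.8,"ty":-0.72,"yaw":0.036},{"tz":-0.28,"tx":0.8,"ty":-0.72,"yaw":0.036},{"tz":-0.28,"tx":0.8,"ty":-0.72,"yaw":0.036},{"tz":-0.28,"tx":0.8,"ty":-0.72,"yaw":0.036},{"tz":-0.28,"tx":0.8,"ty":-0.72,"yaw":0.036},{"tz":-0.28,"tx":0.8,"ty":-0.72,"yaw":0.036}]'; python3 -c "
from h import *
go(.587,.1635,.2,.229)"
```

```text
tx ty tz [ 2.395 -2.146 -0.014] yaw 0.0364 tilt 0.1 q [ 1.05  0.63  0.04  1.52 -0.03  1.   -0.02] t 0.1schema error: expected keys tx, ty, tz, yaw, claw
```

```bash
python3 -m pendant '[{"tz":-0.28,"tx":0,"ty":0,"yaw":0,"claw":-1},{"tz":-0.28,"tx":0.2,"ty":-0.18,"yaw":0.02,"claw":-1},{"tz":-0.28,"tx":0.8,"ty":-0.72,"yaw":0.036,"claw":-1},{"tz":-0.28,"tx":0.8,"ty":-0.72,"yaw":0.036,"claw":-1},{"tz":-0.28,"tx":0.8,"ty":-0.72,"yaw":0.036,"claw":-1},{"tz":-0.28,"tx":0.8,"ty":-0.72,"yaw":0.036,"claw":-1},{"tz":-0.28,"tx":0.8,"ty":-0.72,"yaw":0.036,"claw":-1},{"tz":-0.28,"tx":0.8,"ty":-0.72,"yaw":0.036,"claw":-1}]'; python3 -c "
from h import *
go(.587,.1635,.2,.229)"
```

```text
t: 0.9
eef_pos: [0.3891, -0.329, 0.2665]
tool_rot: [-3.117, -0.374, -0.001]
ft_force: [0.8, -0.7, -0.6]
gripper_width: 0.0855
finger_force: 0.0
tx ty tz [ 1.235 -1.726  0.271] yaw 0.0015 tilt 0.13 q [ 0.6   0.35  0.06  1.81 -0.03  0.99 -0.65] t 0.9
```

```bash
python3 -m pendant '[{"tz":0,"tx":0.62,"ty":-0.87,"yaw":0.001,"claw":-1},{"tz":0,"tx":0.62,"ty":-0.87,"yaw":0.001,"claw":-1},{"tz":0,"tx":0.62,"ty":-0.87,"yaw":0.001,"claw":-1},{"tz":0,"tx":0.62,"ty":-0.87,"yaw":0.001,"claw":-1},{"tz":0,"tx":0.62,"ty":-0.87,"yaw":0.001,"claw":-1},{"tz":0,"tx":0.62,"ty":-0.87,"yaw":0.001,"claw":-1},{"tz":0,"tx":0.62,"ty":-0.87,"yaw":0.001,"claw":-1}]' >/dev/null;python3 -c "
from h import *
go(.587,.1635,.2,.229)"
```

```text
tx ty tz [ 0.606 -0.873  0.266] yaw 0.0002 tilt 0.05 q [ 0.13  0.33 -0.03  1.84  0.01  0.97 -1.24] t 1.6
```

```bash
python3 -m pendant '[{"tz":0,"tx":0.606,"ty":-0.873,"yaw":0,"claw":-1},{"tz":0,"tx":0.606,"ty":-0.873,"yaw":0,"claw":-1},{"tz":0,"tx":0.606,"ty":-0.873,"yaw":0,"claw":-1},{"tz":0,"tx":0.606,"ty":-0.873,"yaw":0,"claw":-1},{"tz":0,"tx":0.606,"ty":-0.873,"yaw":0,"claw":-1},{"tz":0,"tx":0.606,"ty":-0.873,"yaw":0,"claw":-1},{"tz":0.5,"tx":0.606,"ty":-0.873,"yaw":0,"claw":-1},{"tz":0.5,"tx":0.606,"ty":-0.873,"yaw":0,"claw":-1},{"tz":0.5,"tx":0.606,"ty":-0.873,"yaw":0,"claw":-1},{"tz":0.5,"tx":0.606,"ty":-0.873,"yaw":0,"claw":-1}]' >/dev/null;python3 -c "
from h import *
go(.587,.1635,.026,.229)
b=bot.get_image('side')[140:290,230:430];cv2.imwrite('pics/s1.png',cv2.resize(b,(800,600),interpolation=cv2.INTER_CUBIC))"
```

```text
tx ty tz [ 0.021 -0.027  0.445] yaw -0.0011 tilt 0.55 q [-0.27  0.64 -0.07  1.7   0.06  0.82 -1.71] t 2.6
```

View pics/s1.png

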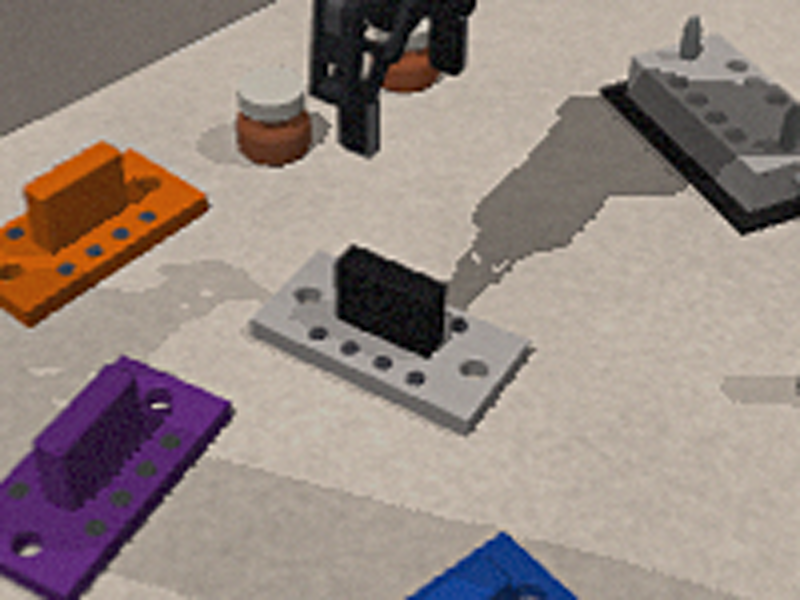

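The open fingers (crop 360,130 and 450,50) straddle the line above the handle (390,300), with the jars clear behind. I descend part-way and check.

```bash
python3 -m pendant '[{"tz":0.1,"tx":0,"ty":0,"yaw":0,"claw":-1},{"tz":0.15,"tx":0,"ty":0,"yaw":0,"claw":-1},{"tz":0.15,"tx":0,"ty":0,"yaw":0,"claw":-1},{"tz":0.15,"tx":0,"ty":0,"yaw":0,"claw":-1}]';python3 -c "
from h import *
go(.587,.1635,.026,.229)"
```

```text
t: 3.05
eef_pos: [0.588, 0.1604, 0.1052]
tool_rot: [-3.122, -0.352, -0.003]
ft_force: [-0.1, -0.1, 0.3]
gripper_width: 0.0855
finger_force: 0.0
tx ty tz [-0.001 -0.013  0.317] yaw -0.0007 tilt 0.1 q [-0.27  0.68 -0.07  1.72  0.06  0.74 -1.72] t 3.05
```

```bash
python3 -m pendant '[{"tz":0.1,"tx":0,"ty":-0.013,"yaw":0,"claw":-1},{"tz":0.2,"tx":0,"ty":-0.013,"yaw":0,"claw":-1},{"tz":0.31,"tx":0,"ty":-0.013,"yaw":0,"claw":-1},{"tz":0.31,"tx":0,"ty":-0.013,"yaw":0,"claw":-1},{"tz":0.31,"tx":0,"ty":-0.013,"yaw":0,"claw":-1}]';python3 -m pendant '[{"tz":0,"tx":0,"ty":0,"yaw":0,"claw":1},{"tz":0,"tx":0,"ty":0,"yaw":0,"claw":1},{"tz":0,"tx":0,"ty":0,"yaw":0,"claw":1},{"tz":0,"tx":0,"ty":0,"yaw":0,"claw":1},{"tz":0,"tx":0,"ty":0,"yaw":0,"claw":1},{"tz":0,"tx":0,"ty":0,"yaw":0,"claw":1},{"tz":0,"tx":0,"ty":0,"yaw":0,"claw":1},{"tz":0,"tx":0,"ty":0,"yaw":0,"claw":1},{"tz":0,"tx":0,"ty":0,"yaw":0,"claw":1},{"tz":0,"tx":0,"ty":0,"yaw":0,"claw":1}]' 60;python3 -c "
from h import *
go(.562,-.1745,.22,-.337)"
```

```text
t: 3.55
eef_pos: [0.5871, 0.164, 0.0277]
tool_rot: [-3.122, -0.353, -0.002]
ft_force: [0.4, 0.4, 0.0]
gripper_width: 0.0854
finger_force: 0.0
t: 4.55
eef_pos: [0.5867, 0.1636, 0.0274]
tool_rot: [3.121, 0.353, 0.001]
ft_force: [-0.1, -0.5, 5.2]
gripper_width: 0.0188
finger_force: 58.5
tx ty tz [-0.398  1.297 -0.77 ] yaw 0.0895 tilt 0.05 q [-0.28  0.79 -0.06  1.77  0.08  0.59 -1.73] t 4.55
```

```bash
python3 -m pendant '[{"tz":-0.03,"tx":0,"ty":0,"yaw":0,"claw":1},{"tz":-0.08,"tx":0,"ty":0,"yaw":0,"claw":1},{"tz":-0.15,"tx":0,"ty":0,"yaw":0,"claw":1},{"tz":-0.24,"tx":0,"ty":0,"yaw":0,"claw":1},{"tz":-0.34,"tx":0,"ty":0,"yaw":0,"claw":1},{"tz":-0.44,"tx":0,"ty":0,"yaw":0,"claw":1},{"tz":-0.48,"tx":0,"ty":0,"yaw":0,"claw":1},{"tz":-0.48,"tx":0,"ty":0,"yaw":0,"claw":1},{"tz":-0.48,"tx":0,"ty":0,"yaw":0,"claw":1}]';python3 -c "
from h import *
go(.562,-.1745,.15,-.337)
b=bot.get_image('side')[140:290,230:430];cv2.imwrite('pics/s2.png',cv2.resize(b,(800,600),interpolation=cv2.INTER_CUBIC))"
```

```text
t: 5.45
eef_pos: [0.5854, 0.1635, 0.1457]
tool_rot: [3.121, 0.353, -0.003]
ft_force: [-0.4, -0.8, -5.1]
gripper_width: 0.019
finger_force: 59.0
tx ty tz [-0.393  1.297 -0.016] yaw 0.0895 tilt 0.1 q [-0.27  0.63 -0.07  1.69  0.06  0.83 -1.72] t 5.45
```

View pics/s2.png

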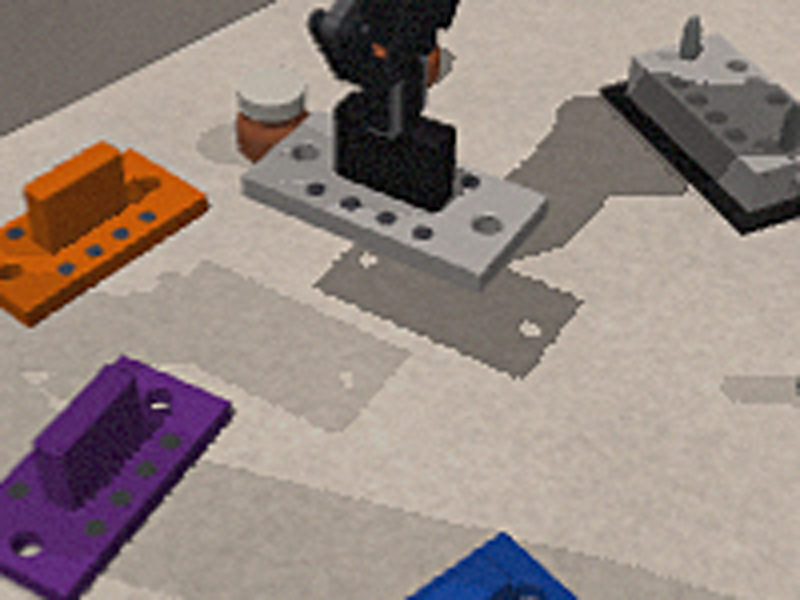

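The plate is held level, its holes at crop (305,152) and (487,225). I carry it to the base.

```bash
python3 -m pendant '[{"tz":0,"tx":-0.02,"ty":0.05,"yaw":0.004,"claw":1},{"tz":0,"tx":-0.05,"ty":0.15,"yaw":0.012,"claw":1},{"tz":0,"tx":-0.09,"ty":0.29,"yaw":0.024,"claw":1},{"tz":0,"tx":-0.13,"ty":0.43,"yaw":0.036,"claw":1},{"tz":0,"tx":-0.17,"ty":0.57,"yaw":0.05,"claw":1},{"tz":0,"tx":-0.21,"ty":0.71,"yaw":0.062,"claw":1},{"tz":0,"tx":-0.25,"ty":0.83,"yaw":0.074,"claw":1},{"tz":0,"tx":-0.28,"ty":0.92,"yaw":0.084,"claw":1},{"tz":0,"tx":-0.29,"ty":0.97,"yaw":0.0895,"claw":1},{"tz":0,"tx":-0.29,"ty":0.97,"yaw":0.0895,"claw":1}]'
python3 -c "
from h import *
go(.562,-.1745,.145,-.337)"
```

```text
t: 6.5
eef_pos: [0.5691, -0.0918, 0.146]
tool_rot: [3.094, -0.534, -0.001]
ft_force: [0.9, 0.2, -5.2]
gripper_width: 0.0186
finger_force: 59.1
tx ty tz [0.084 0.321 0.004] yaw -0.0007 tilt 0.11 q [ 0.06  0.58  0.07  1.78 -0.06  0.78 -1.75] t 6.5
```

```bash
python3 -m pendant '[{"tz":0,"tx":0.02,"ty":0.06,"yaw":0,"claw":1},{"tz":0,"tx":0.05,"ty":0.16,"yaw":0,"claw":1},{"tz":0,"tx":0.07,"ty":0.25,"yaw":0,"claw":1},{"tz":0,"tx":0.084,"ty":0.31,"yaw":0,"claw":1},{"tz":0,"tx":0.084,"ty":0.321,"yaw":0,"claw":1},{"tz":0,"tx":0.084,"ty":0.321,"yaw":0,"claw":1},{"tz":0,"tx":0.084,"ty":0.321,"yaw":0,"claw":1}]'
python3 -c "
from h import *
go(.562,-.1745,.145,-.337)
a=bot.get_image('top')[150:240,390:490];b=bot.get_image('side')[110:210,360:460]
cv2.imwrite('pics/t3.png',np.hstack([cv2.copyMakeBorder(cv2.resize(a,(400,360),interpolation=cv2.INTER_CUBIC),0,40,0,0,0),cv2.resize(b,(400,400),interpolation=cv2.INTER_CUBIC)]))"
```

```text
t: 7.2
eef_pos: [0.5635, -0.1692, 0.1464]
tool_rot: [-3.096, 0.523, 0.0]
ft_force: [-0.5, 0.6, -5.9]
gripper_width: 0.0186
finger_force: 59.2
tx ty tz [0.002 0.022 0.006] yaw 0.0004 tilt 0.1 q [ 0.2   0.6   0.06  1.75 -0.05  0.8  -1.61] t 7.2
```

View pics/t3.png

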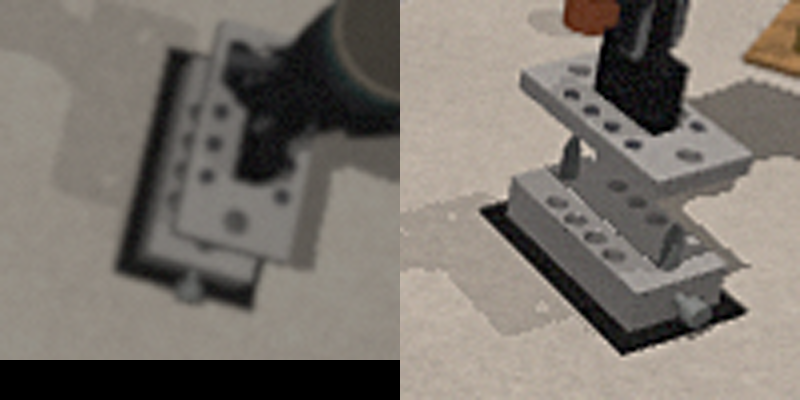

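The plate hangs over the base in line with it, with pins (right panel) at (570,155) and (672,240). I lower it to just above the pins and look close up.

```bash
python3 -m pendant '[{"tz":0.02,"tx":0,"ty":0.012,"yaw":0,"claw":1},{"tz":0.06,"tx":0,"ty":0.022,"yaw":0,"claw":1},{"tz":0.1,"tx":0,"ty":0.022,"yaw":0,"claw":1},{"tz":0.132,"tx":0,"ty":0.022,"yaw":0,"claw":1},{"tz":0.132,"tx":0,"ty":0.022,"yaw":0,"claw":1},{"tz":0.132,"tx":0,"ty":0.022,"yaw":0,"claw":1}]'
python3 -c "
from h import *
go(.562,-.1745,.112,-.337)
b=bot.get_image('side')[130:205,370:470]
cv2.imwrite('pics/t4.png',cv2.resize(b,(800,600),interpolation=cv2.INTER_CUBIC))
a=cv2.imread('pics/side0.png')[130:205,370:470]
cv2.imwrite('pics/b4.png',cv2.resize(a,(800,600),interpolation=cv2.INTER_CUBIC))"
```

```text
t: 7.9
eef_pos: [0.5611, -0.1765, 0.1131]
tool_rot: [-3.097, 0.527, 0.001]
ft_force: [0.0, -0.3, -5.5]
gripper_width: 0.0185
finger_force: 59.2
tx ty tz [ 0.001 -0.009  0.004] yaw 0.0 tilt 0.04 q [ 0.22  0.64  0.06  1.78 -0.05  0.72 -1.6 ] t 7.9
```

View pics/t4.png

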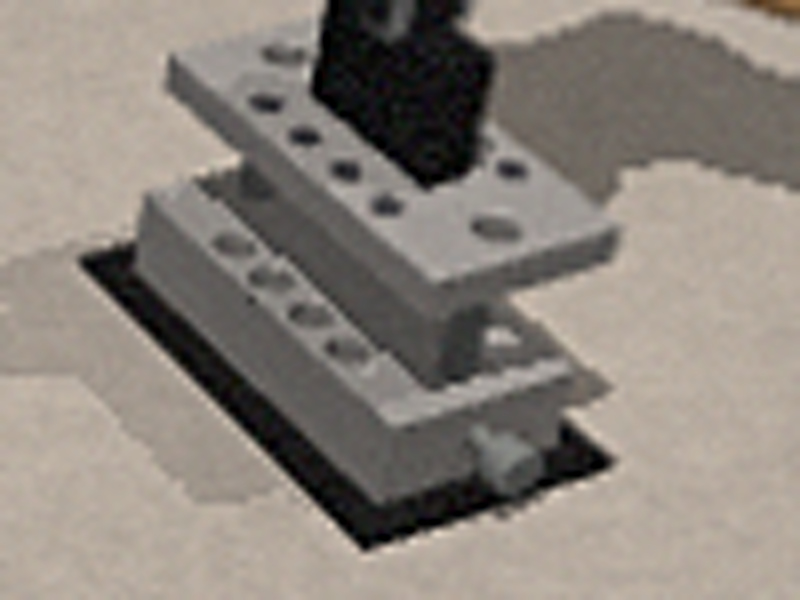

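View pics/b4.png

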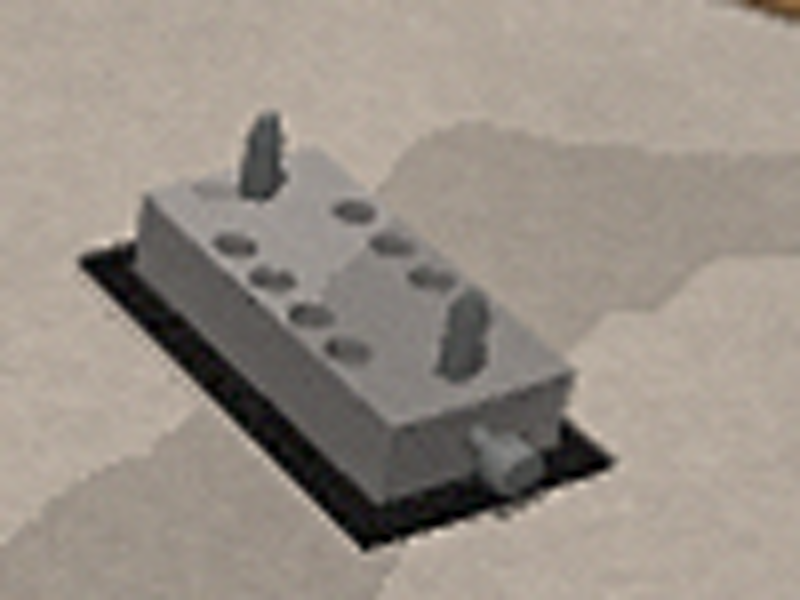

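Pin tips appear in the side crop at (266,112) and (472,288), plate holes at (284,53) and (495,227). I fit both poses from the same camera so the calibration error cancels.

```bash
python3 - <<'E'
from h import *
c=lambda x,y:((x+.5)/8-.5+370,(y+.5)/8-.5+130)
H=.039;F=.0994
b=[((.08,.04,H),(147,195)),((-.08,.04,H),(388,425)),((-.08,-.04,H),(575,373)),((.08,-.04,H),(315,148)),
((.062,0,.073),(266,114)),((-.062,0,.073),(473,290)),((.062,0,H),(261,191)),((-.062,0,H),(462,374))]
p=[((.08,.04,F),(168,57)),((-.08,.04,F),(433,283)),((-.08,-.04,F),(620,230)),((.062,0,F),(284,53)),((-.062,0,F),(495,227))]
for o in (b,p):
  v,r=fit([("side",l,c(*q)) for l,q in o],[.56,-.17,-.34]);print(v.round(4),r.round(2).tolist())
for F2 in(.097,.102):
  v,r=fit([("side",(l[0],l[1],F2),c(*q)) for l,q in p],[.56,-.17,-.34]);print(F2,v.round(4),(r**2).sum())
E
```

```text
[ 0.5614 -0.1758 -0.3459] [[-0.32, -0.44], [0.52, 0.41], [0.12, -0.21], [0.23, -0.32], [0.65, 0.33], [0.01, 0.41], [-0.4, 0.12], [-0.98, -0.38]]
[ 0.561  -0.178  -0.3336] [[-0.07, -0.27], [-0.03, 0.17], [0.07, -0.29], [0.08, 0.22], [-0.05, 0.13]]
0.097 [ 0.5628 -0.1813 -0.3317] 0.2667070457424654
0.102 [ 0.5591 -0.1744 -0.3357] 0.35157489422907334
```

Errors are about 1 mm and 0.012 rad, well inside the pins' lead-in. I correct that and lower slowly onto the tapers.

```bash
python3 -m pendant '[{"tz":0.0,"tx":0,"ty":-0.005,"yaw":0.0018,"claw":1},{"tz":0.0,"tx":0,"ty":-0.005,"yaw":0.0018,"claw":1},{"tz":0.02,"tx":0,"ty":-0.005,"yaw":0.0018,"claw":1},{"tz":0.04,"tx":0,"ty":-0.005,"yaw":0.0018,"claw":1},{"tz":0.055,"tx":0,"ty":-0.005,"yaw":0.0018,"claw":1},{"tz":0.07,"tx":0,"ty":-0.005,"yaw":0.0018,"claw":1},{"tz":0.08,"tx":0,"ty":-0.005,"yaw":0.0018,"claw":1},{"tz":0.08,"tx":0,"ty":-0.005,"yaw":0.0018,"claw":1},{"tz":0.08,"tx":0,"ty":-0.005,"yaw":0.0018,"claw":1}]'
python3 -c "
from h import *
go(.5614,-.1755,.066,-.345);print(bot.sense()['wrist_torque'])"
```

```text
t: 8.85
eef_pos: [0.5617, -0.1755, 0.0935]
tool_rot: [-3.094, 0.544, -0.0]
ft_force: [0.5, -0.7, -6.3]
gripper_width: 0.0191
finger_force: 59.2
tx ty tz [-0.001  0.001  0.11 ] yaw -0.0005 tilt 0.0 q [ 0.22  0.67  0.06  1.79 -0.06  0.68 -1.61] t 8.85
[-0.0488125  -0.00294862 -0.02828062]
```

No contact force and 8 mm over the tips. I go on.

```bash
python3 -m pendant '[{"tz":0.01,"tx":0,"ty":0,"yaw":0,"claw":1},{"tz":0.02,"tx":0,"ty":0,"yaw":0,"claw":1},{"tz":0.03,"tx":0,"ty":0,"yaw":0,"claw":1},{"tz":0.04,"tx":0,"ty":0,"yaw":0,"claw":1},{"tz":0.05,"tx":0,"ty":0,"yaw":0,"claw":1},{"tz":0.05,"tx":0,"ty":0,"yaw":0,"claw":1},{"tz":0.05,"tx":0,"ty":0,"yaw":0,"claw":1}]'
python3 -c "
from h import *
go(.5614,-.1755,.066,-.345);print(bot.sense()['wrist_torque'])"
```

```text
t: 9.55
eef_pos: [0.5616, -0.1755, 0.0809]
tool_rot: [-3.094, 0.544, 0.0]
ft_force: [0.2, 0.2, -5.4]
gripper_width: 0.0188
finger_force: 59.2
tx ty tz [-0.001  0.001  0.06 ] yaw -0.0005 tilt 0.01 q [ 0.22  0.69  0.06  1.8  -0.06  0.66 -1.61] t 9.55
[ 0.05507892 -0.01718127 -0.00578834]
```

```bash
python3 -m pendant '[{"tz":0.01,"tx":0,"ty":0,"yaw":0,"claw":1},{"tz":0.02,"tx":0,"ty":0,"yaw":0,"claw":1},{"tz":0.03,"tx":0,"ty":0,"yaw":0,"claw":1},{"tz":0.04,"tx":0,"ty":0,"yaw":0,"claw":1},{"tz":0.048,"tx":0,"ty":0,"yaw":0,"claw":1},{"tz":0.054,"tx":0,"ty":0,"yaw":0,"claw":1},{"tz":0.058,"tx":0,"ty":0,"yaw":0,"claw":1},{"tz":0.06,"tx":0,"ty":0,"yaw":0,"claw":1},{"tz":0.06,"tx":0,"ty":0,"yaw":0,"claw":1}]'
python3 -c "
from h import *
go(.5614,-.1755,.066,-.345);print(bot.sense()['wrist_torque'])"
```

```text
t: 10.45
eef_pos: [0.5617, -0.1753, 0.0665]
tool_rot: [-3.094, 0.544, -0.0]
ft_force: [-2.1, 1.3, 0.6]
gripper_width: 0.0189
finger_force: 60.0
tx ty tz [-0.001  0.001  0.002] yaw -0.0005 tilt 0.01 q [ 0.22  0.71  0.06  1.81 -0.06  0.63 -1.61] t 10.45
[0.25239339 0.36310283 0.0522169 ]
```

The wrist now carries none of the weight (-5.5 to +0.6 N) at the expected seated height, so I press lightly, release and retreat.

```bash
python3 -m pendant '[{"tz":0.004,"tx":0,"ty":0,"yaw":0,"claw":1},{"tz":0.004,"tx":0,"ty":0,"yaw":0,"claw":1},{"tz":0.004,"tx":0,"ty":0,"yaw":0,"claw":0},{"tz":0.004,"tx":0,"ty":0,"yaw":0,"claw":-0.5},{"tz":0.004,"tx":0,"ty":0,"yaw":0,"claw":-1},{"tz":0.004,"tx":0,"ty":0,"yaw":0,"claw":-1},{"tz":0.004,"tx":0,"ty":0,"yaw":0,"claw":-1},{"tz":0.004,"tx":0,"ty":0,"yaw":0,"claw":-1},{"tz":0.004,"tx":0,"ty":0,"yaw":0,"claw":-1}]'
python3 -m pendant '[{"tz":-0.05,"tx":0,"ty":0,"yaw":0,"claw":-1},{"tz":-0.12,"tx":0,"ty":0,"yaw":0,"claw":-1},{"tz":-0.22,"tx":0,"ty":0,"yaw":0,"claw":-1},{"tz":-0.36,"tx":0,"ty":0,"yaw":0,"claw":-1},{"tz":-0.5,"tx":0,"ty":0,"yaw":0,"claw":-1},{"tz":-0.65,"tx":0,"ty":0,"yaw":0,"claw":-1},{"tz":-0.7,"tx":0,"ty":0,"yaw":0,"claw":-1},{"tz":-0.7,"tx":0,"ty":0,"yaw":0,"claw":-1},{"tz":-0.7,"tx":0,"ty":0,"yaw":0,"claw":-1}]'
python3 -c "
from h import *
b=bot.get_image('side')[100:250,340:540]
cv2.imwrite('pics/s5.png',cv2.resize(b,(800,600),interpolation=cv2.INTER_CUBIC))"
```

```text
t: 11.35
eef_pos: [0.5617, -0.1755, 0.065]
tool_rot: [-3.094, 0.544, -0.0]
ft_force: [0.2, -0.3, -0.0]
gripper_width: 0.0856
finger_force: 0.0
t: 12.25
eef_pos: [0.5609, -0.1752, 0.2394]
tool_rot: [-3.094, 0.544, 0.002]
ft_force: [-0.0, 0.6, -0.6]
gripper_width: 0.0852
finger_force: 0.0
```

View pics/s5.png

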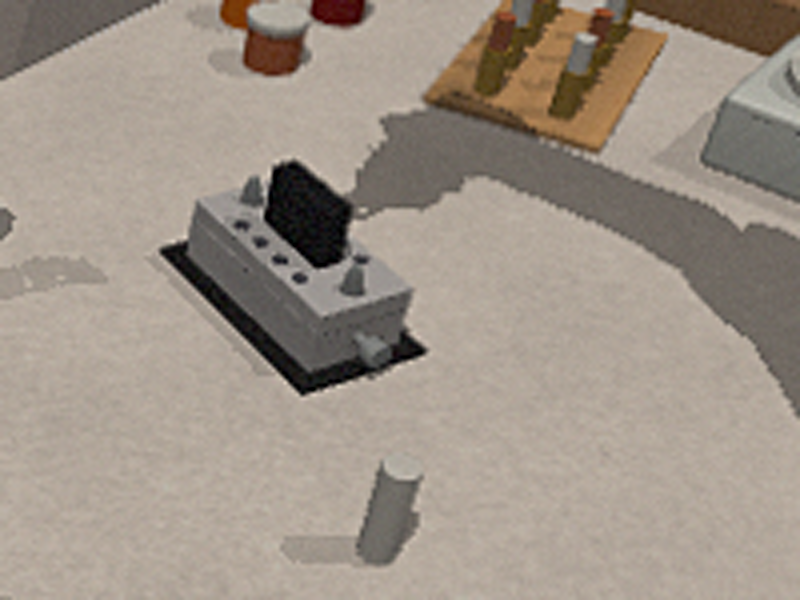

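The plate sits flush on the block with both pins through it, at crop (252,190) and (354,278). The gripper is clear and the tube is still standing at (390,510).

```bash
python3 -c "
from plant import bot
print(bot.sign_off())"
```

```text
the job is handed in; nothing more can be done
None
```

The mould is closed and handed in: in the last picture the top plate sits flat on the block with both pins through its holes and the gripper clear; the sign-off returned no verdict.

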